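Shut the ring cleaner and start it

ROBOT

A 6-joint arm with a two-finger parallel gripper is mounted at the origin on the work surface. World frame = base frame: x ahead of the robot, y to its left, z up, the work surface at z = 0. Lengths are in m, angles in rad, forces in N, time in s.
With the tool pointing down it reaches from about 0.25 to 0.8 m from the base axis. Payload 8.5 kg.
Tool frame: the origin (TCP) lies midway between the tips of the shut fingers; the grasp point (between the pads) lies 19 mm behind it; z points along the fingers, y is the line along which they close (so a half turn about z gives the same grasp; the last joint's range is limited). The gripper opens to 85 mm and grips with 20 to 120 N. Pads are 22 mm wide; open, the fingers measure 114 mm over their backs; the gripper's body (76 mm by 85 mm) begins 54 mm behind the grasp point. The pads swing forward as they close: fully open they stand 13 mm farther back than shut.
Start: joints at [-1.162, 0.238, -0.013, 1.319, 0, 1.571], TCP at [0.209, -0.482, 0.231] pointing down, gripper open.
Joint ranges: [-2.66, 2.66], [-1.03, 1.9], [-1.14, 1.46], [-1.82, 2.27], [-1.45, 1.34], [-3.14, 3.14]. Speed limits (rad/s): [2.22, 2.22, 2.79, 3.14, 3.14, 3.14].

INTERFACE

Orientations are given as a unit quaternion [x, y, z, w].
In Python, from workcell import get_obs, capture, camera_info, hand_in, masks_of, landmark_of gives the robot as it stands.
- The arm moves only by the tool arm_command, never from a script. Its argument "increments" is a list of rows, each a list of 2 entries, a list of its own where there are three numbers: the shift along the tool's x, y, z in cm, then the turn about the tool's z in rad. In form: [[[tx, ty, tz], spin], ...]. A call has 1 to 8 rows; each row shifts and turns the commanded pose from where the row before left it, along the tool's axes as they then stand; what a row does not reach is not made up. A row lasts 1/10 s, in which the tool goes at most 50 mm and 8.59 degrees, less where a joint would pass 70% of its speed; a pose out of reach is approached as far as the arm can. A call is refused whole if a number of a shift passes 5 or a number of a turn 0.15, either way. A call with a gripper value outside its range is refused whole. "claw" is the finger opening in cm, from 0 to 8.54, set as the call begins (left out, the last holds). The fingers move at their own pace and stop on an object; "force" is the grip in N (left out, the last holds). Time passes only in rows, so rows that do not move let the fingers close. It gives the time, the measured TCP pose, the force, the opening and the grip force at its end, in the units of the state.
- get_obs(): the state, without advancing time (a new reading comes with each control period).
- capture(name): name is "scene" or "top" or "wrist"; returns the picture (384x512x3 uint8, blue, green, red); there is no depth.
- camera_info(name): a dict with "fx", "fy", "cx", "cy" (pixels), "rvec" (rotation vector, rad) and "tvec" (3), from world to camera coordinates, as OpenCV has them. Camera axes: x right, y down, z forward; pixel columns grow to the right and rows downward; lengths in m; the calibration is good to about 2 mm. A picture is of the moment at which its call begins: read the wrist's pose just before it. camera_info takes no time and is no camera call; for the wrist camera it gives the pose at the moment of the call.
- hand_in(): hands the job in; it is judged then, once.
Trained networks look in the newest picture that a camera, given by its name, has taken for a name from the list of things; names that differ only in an ending like _2 or _b are one class to them, and where a whole thing is asked for, a point or a joint stands for the part that bears it (a point fixed in the world has none). Each returns a list of dicts, best first, with "confidence" (0 to 1); they miss things now and then, are a little off and sometimes report something else, mostly with a low value. They report only what shows in the picture. A call takes as long as a camera call.
- masks_of(camera, query): "region" (384x512 bool, what is visible of it) and "extent" ([left, top, right, bottom] in pixels, round what is visible of it).
- landmark_of(camera, query): "location" ([row, column] in pixels: a listed point, or the origin of a listed thing).
The state is a dict: "time_s": time; "joints": joint angles; "joint_velocities": joint speeds; "joint_torque": joint torques, N m; "position": TCP position; "tcp_rot": TCP orientation; "contact_force": force on the tool from outside, world axes, zero at the start; "wrist_torque": the same for the moment, N m; "width": finger opening in m; "gripper_force": force on a finger pad.
Only numpy, scipy, OpenCV 4.12 (cv2) and the standard library are available. Lean on these libraries where they do the work, as an engineer would, in place of code of your own. Each camera call takes 0.05 s, during which the arm holds its last target. There are 200 camera calls.

TASK

The ultrasonic cleaner on the jeweller's bench is loaded with rings: gently push its raised lid down with the fingertips until it is fully shut, then press the green start key all the way down and let it spring back up. Do not touch the red or yellow keys, do not press the green one before the lid is shut or lift the lid further open, and leave the beaker, ring mandrel, ring dish and pliers where they are.

Things in the scene. Friction and masses are not known exactly. Their poses are not given: they have to be found in the camera images.
- cleaner: ring cleaner, fixed. Steel tank 150 (x) x 220 (y) x 110 mm high; on its -x side (towards the robot) a white console with grey top, 80 (x) x 220 (y) x 70 mm high, bears three keys in a row along y at x = -115 mm, 65 mm apart; which colour is where varies. Origin: centre of the tank's underside, on the bench; x points from console to tank, yaw varies
- lid (a joint): angle of the tank's lid, rad: 0 is fully shut (level), grows as it opens; starts between 0.45 and 0.9. A stiff hinge: it stays where it is left, and 2 to 6 N of fingertip push straight down on its outer face closes it; over 35 N is too rough; it does not spring back
- lid_hinge (a point): middle of the lid's hinge line, which runs along the cleaner's y at the tank's far top edge (cleaner frame x = +75 mm, 112 mm above the bench). The lid is a flat aluminium plate 150 mm (from hinge to free edge) x 220 x 6 mm; its free edge, on the robot's side, stands raised
- lid_middle (a point): centre of the lid's outer (upper) face, 75 mm from the hinge line; moves with the lid; 118 mm above the bench and over the tank's centre when shut. The point's z is the outward normal of that face
- start_key (a joint): travel of the green start key, m: 0 up, 0.006 fully down; a spring returns it (about 1.5 N to start, 5 N fully down; over 35 N is too rough)
- start_key_top (a point): centre of the top face of the green start key: a green round cap 26 mm across, standing 10 mm out of its black round collar (42 mm across), 92 mm above the bench when up; it is pressed straight down
- stop_key (a joint): travel of the red stop key, m: 0 up, 0.006 fully down; a spring returns it (about 1.5 N to start, 5 N fully down; over 35 N is too rough)
- stop_key_top (a point): centre of the top face of the red stop key: a red round cap 26 mm across, standing 10 mm out of its black round collar (42 mm across), 92 mm above the bench when up; it is pressed straight down
- heat_key (a joint): travel of the yellow heater key, m: 0 up, 0.006 fully down; a spring returns it (about 1.5 N to start, 5 N fully down; over 35 N is too rough)
- heat_key_top (a point): centre of the top face of the yellow heater key: a yellow round cap 26 mm across, standing 10 mm out of its black round collar (42 mm across), 92 mm above the bench when up; it is pressed straight down
- beaker: loose empty glass beaker, 68 mm across, 90 mm high, origin at the centre of its underside; a bystander
- mandrel: loose steel ring mandrel, an upright taper 125 mm high on a round foot 60 mm across, origin at the centre of its underside; a bystander
- ring_dish: loose blue ceramic dish with two rings in it, 80 mm across, 24 mm high, origin at the centre of its underside; a bystander
- pliers: loose small pliers with red handles lying flat, 140 mm long, 47 mm wide, 13 mm high, origin under the pivot, x towards the jaws; a bystander

How it is judged:
By the outcome, as a careful person would: the job done as asked, in the order asked, and still so for the second after the job is handed in, with the robot touching nothing.
It also fails if it takes over 32 s, if anything falls off the work surface, if the arm or the gripper's body presses on something with over 40 N, if the wrist force passes 120 N, or if a joint passes its speed limit or range.

## Working session

There is one attempt and no reset: what is moved stays moved. The work goes in short steps, Python scripts to look and compute and a tool call to move; the robot and the scene stay as the last step left them, time stands still between calls to the robot, and variables do not carry over. Pictures are saved under pics/ and viewed, at most 10 in all, crops included, and the job is handed in when it is done.

Besides the shell and the picture viewer there is one more tool, called after "Emit:" as name(argument=value, ...) on one line, values as JSON. arm_command: Moves the arm, as the interface text tells. Its arguments: {"type":"object","properties":{"increments":{"type":"array"},"claw":{"type":"number"},"force":{"type":"number"}},"required":["increments"]}

```bash
mkdir -p pics; cat > h.py <<'E'
import numpy as np, cv2, json
from workcell import *
def P(c):
    i=camera_info(c);K=np.array([[i['fx'],0,i['cx']],[0,i['fy'],i['cy']],[0,0,1]])
    R=cv2.Rodrigues(np.array(i['rvec'],float))[0];t=np.array(i['tvec'],float)
    return K,R,t
def ray(c,rc):
    K,R,t=P(c);d=R.T@np.linalg.inv(K)@np.array([rc[1],rc[0],1.]);return -R.T@t,d/np.linalg.norm(d)
def atz(c,rc,z):
    o,d=ray(c,rc);return o+d*(z-o[2])/d[2]
def tri(obs):
    A=np.zeros((3,3));b=np.zeros(3)
    for c,rc in obs:
        o,d=ray(c,rc);M=np.eye(3)-np.outer(d,d);A+=M;b+=M@o
    return np.linalg.solve(A,b)
E
python3 - <<'E'
from h import *
np.set_printoptions(precision=4,suppress=True)
ims=[]
for c in ["scene","top"]:
    im=capture(c);ims.append(im);cv2.imwrite(f'pics/{c}1.png',im)
L={}
for q in ["cleaner","lid_hinge","lid_middle","start_key_top","stop_key_top","heat_key_top","beaker","mandrel","ring_dish","pliers"]:
    for c in ["scene","top"]:
        r=landmark_of(c,q)
        if r: L[q,c]=r[0]['location'];print(q,c,[(np.round(x['location'],1),round(x['confidence'],2)) for x in r[:2]])
    o=[(c,L[q,c]) for c in ["scene","top"] if (q,c) in L]
    if len(o)==2:print('   ',tri(o))
    if ('top',)and (q,'top') in L: print('   top z.092',atz('top',L[q,'top'],.092), 'z0',atz('top',L[q,'top'],0))
s=get_obs();print(s['time_s'],s['position'],s['tcp_rot'],s['contact_force'])
E
```

```text
cleaner scene [(array([219. , 262.8]), 0.6)]
cleaner top [(array([193.4, 253.3]), 0.77), (array([190.4, 170.5]), 0.29)]
    [0.6136 0.0226 0.0094]
   top z.092 [0.6094 0.0222 0.092 ] z0 [0.6159 0.0215 0.    ]
lid_hinge scene [(array([206.1, 232. ]), 0.72), (array([204.8, 312.5]), 0.21)]
lid_hinge top [(array([162. , 253.6]), 0.87)]
    [0.6852 0.0173 0.106 ]
   top z.092 [0.68   0.0214 0.092 ] z0 [0.693  0.0206 0.    ]
lid_middle scene [(array([183.9, 255.7]), 0.92)]
lid_middle top [(array([177.2, 254.2]), 0.89)]
    [0.6346 0.0224 0.1737]
   top z.092 [0.6457 0.0201 0.092 ] z0 [0.6555 0.0192 0.    ]
start_key_top scene [(array([180.9, 301.4]), 0.57)]
start_key_top top [(array([245.3, 252.7]), 0.65)]
    [0.4972 0.0221 0.1064]
   top z.092 [0.4939 0.0237 0.092 ] z0 [0.4898 0.0232 0.    ]
stop_key_top scene [(array([168.7, 287.8]), 0.59)]
stop_key_top top [(array([242.4, 286.2]), 0.55)]
    [ 0.4992 -0.0515  0.0782]
   top z.092 [ 0.5002 -0.0507  0.092 ] z0 [ 0.4967 -0.058   0.    ]
heat_key_top scene [(array([201.3, 311.7]), 0.44)]
heat_key_top top [(array([244.1, 226.7]), 0.62), (ar
[... 195 characters left out ...]
2 ] z0 [ 0.6518 -0.1621  0.    ]
mandrel scene [(array([283.1, 300.2]), 0.96)]
mandrel top [(array([190.9, 168.4]), 0.79), (array([240.8, 252. ]), 0.27)]
    [0.6185 0.2288 0.0106]
   top z.092 [0.6153 0.212  0.092 ] z0 [0.6223 0.2286 0.    ]
ring_dish scene [(array([159.2, 275.9]), 0.64)]
ring_dish top [(array([249.5, 325.9]), 0.86)]
    [ 0.4792 -0.1532  0.0032]
   top z.092 [ 0.4843 -0.1387  0.092 ] z0 [ 0.4794 -0.154   0.    ]
pliers scene [(array([266.8, 338.3]), 0.85)]
pliers top [(array([239.3, 161.8]), 0.6)]
    [0.508  0.2386 0.0152]
   top z.092 [0.5075 0.2256 0.092 ] z0 [0.5047 0.2435 0.    ]
1.1 [ 0.2087 -0.4817  0.2313] [ 0.9792  0.203   0.     -0.    ] [-0.3321  0.4482  0.0782]
```

```bash
python3 -c "
import cv2,numpy as np
a=[cv2.imread(f'pics/{c}1.png') for c in('scene','top')]
cv2.imwrite('pics/both1.png',cv2.resize(np.vstack(a),(400,600)) if 0 else np.hstack([cv2.resize(x,(400,300)) for x in a]))"
```

```text
(no output)
```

View pics/both1.png

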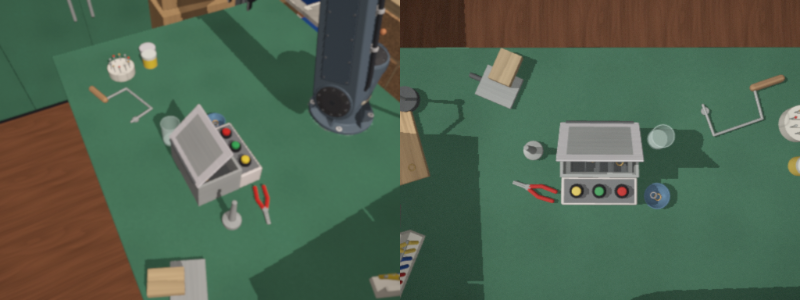

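The left picture is the scene view and the right one is the top view (400-px halves). The lid is clearly raised. In the top view the keys run yellow (576,191), green (599,191), red (622,191), and the cleaner's yaw is about 0. I estimate the green key at (0.497, 0.022), the hinge at x≈0.688 and the lid angle at about 0.8.

Emit:
arm_command(increments=[[[0,0,-2.5],0.136],[[0,0,-2.5],0.136],[[0,0,-2.5],0.137],[[2.08,-3.6,0],0],[[2.08,-3.6,0],0],[[2.08,-3.6,0],0],[[2.08,-3.6,0],0],[[2.08,-3.6,0],0]], claw=0)

```text
time_s: 1.9
position: [0.3132, -0.3003, 0.3064]
tcp_rot: [1.0, -0.0, 0.0, 0.0]
contact_force: [0.8, -0.9, 1.1]
width: -0.0003
gripper_force: 0.0
```

Emit:
arm_command(increments=[[[2.08,-3.6,0],0],[[2.08,-3.6,0],0],[[2.08,-3.6,0],0],[[2.08,-3.6,0],0],[[2.08,-3.6,0],0],[[2.08,-3.6,0],0],[[2.08,-3.6,0],0],[[2,-3.6,0],0]])

```text
time_s: 2.7
position: [0.479, -0.012, 0.3065]
tcp_rot: [1.0, 0.0, 0.0, 0.0]
contact_force: [0.6, -0.8, 0.1]
width: 0.0001
gripper_force: 0.0
```

```bash
python3 - <<'E'
from h import *
np.set_printoptions(precision=4,suppress=True)
s=get_obs();print(s['time_s'],s['position'],s['tcp_rot'],s['contact_force'],s['width'])
im=capture("wrist");cv2.imwrite('pics/w1.png',im)
for q,z in [("lid_hinge",.112),("lid_middle",.17),("start_key_top",.092),("stop_key_top",.092),("heat_key_top",.092)]:
    for x in landmark_of("wrist",q)[:2]: print(q,np.round(x['location'],1),round(x['confidence'],2),atz("wrist",x['location'],z))
E
```

```text
2.7 [ 0.479  -0.012   0.3065] [1.     0.     0.0003 0.    ] [ 0.5565 -0.7966  0.1385] 0.00012733676463117557
start_key_top [145.6 232.8] 0.58 [0.499 0.016 0.092]
stop_key_top [146.7 292. ] 0.75 [ 0.4974 -0.0501  0.092 ]
heat_key_top [145.4 170.4] 0.98 [0.499  0.0834 0.092 ]
```

View pics/w1.png

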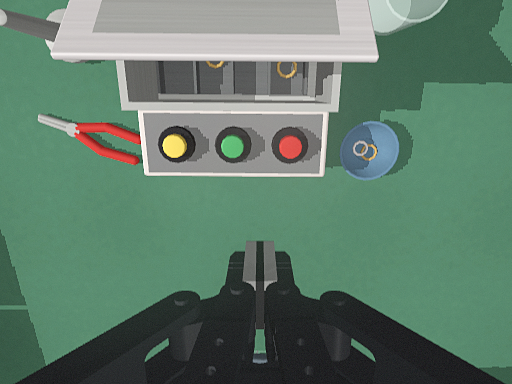

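The wrist view shows yellow (175,145), green (233,146) and red (291,146), with the raised lid edge at row 57 above them. Next I move over the lid.

Emit:
arm_command(increments=[[[0,0,0],0],[[3.4,0,0],0],[[3.4,0,0],0],[[3.4,0,0],0],[[0,0,0],0],[[0,0,0],0]])

```text
time_s: 3.6
position: [0.5803, -0.0148, 0.3057]
tcp_rot: [1.0, -0.001, -0.001, -0.0]
contact_force: [-0.4, 1.2, 0.1]
width: 0.0002
gripper_force: 0.0
```

```bash
python3 - <<'E'
from h import *
np.set_printoptions(precision=4,suppress=True)
s=get_obs();print(s['time_s'],s['position'],s['contact_force'])
im=capture("scene");cv2.imwrite('pics/s2.png',cv2.resize(im[120:300,180:420],(720,540)))
for q in ["lid_middle","lid_hinge"]:
    for x in landmark_of("scene",q)[:2]: print(q,np.round(x['location'],1),round(x['confidence'],2))
E
```

```text
3.6 [ 0.5803 -0.0148  0.3057] [-0.3941  1.2079  0.0776]
lid_middle [184.1 256.3] 0.95
lid_hinge [204.  232.2] 0.77
```

View pics/s2.png

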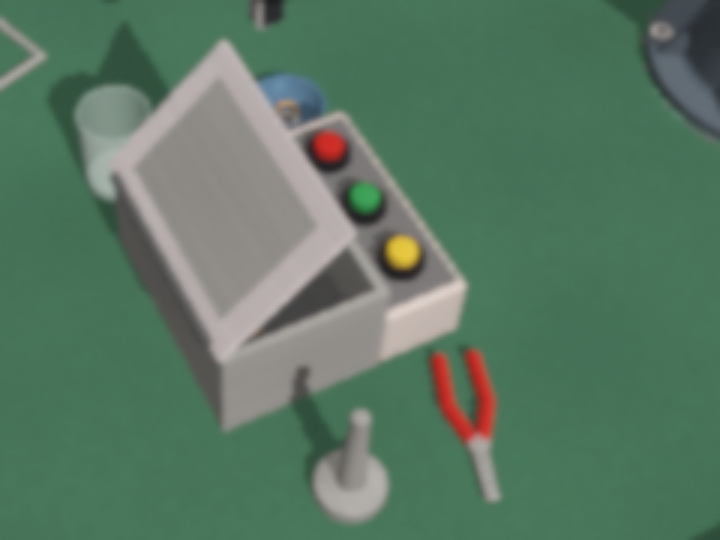

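The crop shows the lid still open and untouched, and the fingertips at (265,10) above it. I still need to go about +0.02 in x and +0.035 in y before descending.

Emit:
arm_command(increments=[[[1,-1.8,0],0],[[1.2,-1.8,0],0],[[0,0,2],0],[[0,0,2],0],[[0,0,2],0],[[0,0,1],0],[[0,0,0],0],[[0,0,0],0]])

```text
time_s: 4.55
position: [0.6026, 0.013, 0.2373]
tcp_rot: [1.0, 0.009, 0.0, -0.004]
contact_force: [1.0, 0.7, 0.2]
width: 0.0001
gripper_force: 0.0
```

Emit:
arm_command(increments=[[[0,0,0.4],0],[[0,0,0.4],0],[[0,0,0.4],0],[[0,0,0.4],0],[[0,0,0.4],0],[[0,0,0.4],0]])

```text
time_s: 5.15
position: [0.6024, 0.0128, 0.2119]
tcp_rot: [1.0, 0.008, -0.0, -0.004]
contact_force: [-0.3, -0.0, -0.7]
width: 0.0001
gripper_force: 0.0
```

Emit:
arm_command(increments=[[[0,0,0.4],0],[[0,0,0.4],0],[[0,0,0.4],0],[[0,0,0.4],0],[[0,0,0.4],0],[[0,0,0.4],0]])

```text
time_s: 5.75
position: [0.6025, 0.013, 0.1881]
tcp_rot: [1.0, 0.009, 0.0, -0.004]
contact_force: [0.5, -0.6, 1.3]
width: 0.0004
gripper_force: 0.6
```

Emit:
arm_command(increments=[[[0,0,0.4],0],[[0,0,0.4],0],[[0,0,0.4],0],[[0,0,0.4],0],[[0,0,0.4],0],[[0,0,0.4],0]])

```text
time_s: 6.35
position: [0.6024, 0.0131, 0.164]
tcp_rot: [1.0, 0.009, -0.0, -0.004]
contact_force: [-0.1, -0.3, 1.2]
width: -0.0002
gripper_force: 0.7
```

Emit:
arm_command(increments=[[[0,0,0.4],0],[[0,0,0.4],0],[[0,0,0.4],0],[[0,0,0.4],0],[[0,0,0.4],0],[[0,0,0.4],0],[[0,0,0.4],0],[[0,0,0.4],0]])

```text
time_s: 7.15
position: [0.6023, 0.0132, 0.132]
tcp_rot: [1.0, 0.009, -0.0, -0.004]
contact_force: [-0.7, -0.5, 2.2]
width: 0.0001
gripper_force: 0.7
```

Emit:
arm_command(increments=[[[0,0,0.2],0],[[0,0,0.2],0],[[0,0,0.2],0],[[0,0,0.1],0],[[0,0,0.1],0]])

```text
time_s: 7.65
position: [0.6024, 0.0132, 0.1243]
tcp_rot: [1.0, 0.009, -0.0, -0.004]
contact_force: [-1.1, -1.0, 1.4]
width: 0.0002
gripper_force: 0.6
```

Emit:
arm_command(increments=[[[0,0,0.1],0],[[0,0,0.1],0],[[0,0,0.1],0],[[0,0,0.1],0]])

```text
time_s: 8.05
position: [0.6024, 0.0133, 0.1203]
tcp_rot: [1.0, 0.009, -0.0, -0.004]
contact_force: [-0.8, -0.4, 1.3]
width: -0.0001
gripper_force: 0.6
```

Emit:
arm_command(increments=[[[0,0,0.1],0],[[0,0,0],0]])

```text
time_s: 8.25
position: [0.6024, 0.0133, 0.1192]
tcp_rot: [1.0, 0.009, -0.0, -0.004]
contact_force: [-0.0, -0.3, -0.5]
width: -0.0002
gripper_force: 0.0
```

Emit:
arm_command(increments=[[[0,0,0.1],0],[[0,0,0],0]])

```text
time_s: 8.45
position: [0.6025, 0.0133, 0.1183]
tcp_rot: [1.0, 0.009, -0.0, -0.004]
contact_force: [0.4, 0.1, 0.7]
width: -0.0002
gripper_force: 0.0
```

Emit:
arm_command(increments=[[[0,0,0.05],0],[[0,0,0.05],0]])

```text
time_s: 8.65
position: [0.6025, 0.0133, 0.118]
tcp_rot: [1.0, 0.009, 0.0, -0.004]
contact_force: [-3.3, -0.3, 10.7]
width: 0.0001
gripper_force: 5.3
```

Emit:
arm_command(increments=[[[0,0,0.05],0],[[0,0,0],0]])

```text
time_s: 8.85
position: [0.6025, 0.0133, 0.1181]
tcp_rot: [1.0, 0.009, 0.001, -0.004]
contact_force: [-4.0, -0.6, 10.7]
width: 0.0002
gripper_force: 5.3
```

The force rises to about 11 N at z=0.118, so the lid is on its stop. I lift off, move back over the green key and look.

Emit:
arm_command(increments=[[[0,0,-1],0],[[0,0,-3],0],[[0,0,-3],0],[[-3.4,-0.2,0],0],[[-3.5,-0.2,0],0],[[-3.5,-0.2,0],0],[[0,0,0],0],[[0,0,0],0]])

```text
time_s: 9.65
position: [0.4985, 0.0139, 0.1878]
tcp_rot: [1.0, 0.011, 0.001, -0.006]
contact_force: [0.4, 1.6, 0.4]
width: 0.0
gripper_force: 0.0
```

```bash
python3 - <<'E'
from h import *
np.set_printoptions(precision=4,suppress=True)
s=get_obs();print(s['time_s'],s['position'],s['tcp_rot'],s['contact_force'])
im=capture("wrist");im2=capture("scene")
cv2.imwrite('pics/w3.png',np.hstack([cv2.resize(im,(400,300)),cv2.resize(im2[120:300,180:420],(400,300))]))
for q in ["lid_middle","lid_hinge","start_key_top","stop_key_top","heat_key_top"]:
  L=[]
  for c in ["wrist","scene"]:
    for x in landmark_of(c,q)[:1]: print(q,c,np.round(x['location'],1),round(x['confidence'],2),atz(c,x['location'],.118 if 'lid' in q else .092)); L.append((c,x['location']))
  if len(L)==2: print(tri(L))
E
```

```text
9.65 [0.4985 0.0139 0.1878] [ 0.9999  0.0109  0.0008 -0.0055] [0.3538 1.5893 0.3629]
lid_middle wrist [ 27.8 258. ] 0.58 [0.6138 0.0174 0.118 ]
lid_middle scene [192.4 265.1] 0.77 [0.6042 0.0194 0.118 ]
[0.6092 0.0199 0.1231]
lid_hinge scene [205.9 233.4] 0.74 [0.6917 0.0215 0.118 ]
start_key_top wrist [198.2 254.5] 0.67 [0.4988 0.0184 0.092 ]
start_key_top scene [183.4 302. ] 0.57 [0.496  0.0189 0.092 ]
[0.4971 0.0186 0.0914]
stop_key_top wrist [199.1 337.8] 0.87 [ 0.4993 -0.0457  0.092 ]
stop_key_top scene [166.2 287.3] 0.64 [ 0.502  -0.0495  0.092 ]
[ 0.5035 -0.0442  0.0993]
heat_key_top wrist [196. 172.] 0.7 [0.4986 0.082  0.092 ]
heat_key_top scene [200.5 315.5] 0.47 [0.4928 0.0819 0.092 ]
[0.496  0.0825 0.0927]
```

View pics/w3.png

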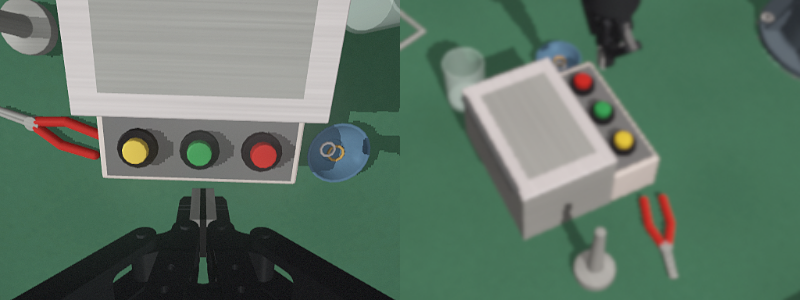

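The lid is shut in both halves. Green is at (200,150) in the wrist half, which is about (0.498, 0.0185) in the world. I shift y by +0.45 cm and descend.

Emit:
arm_command(increments=[[[0,-0.45,0],0],[[0,0,2],0],[[0,0,2],0],[[0,0,2],0],[[0,0,1.5],0],[[0,0,0.8],0],[[0,0,0.2],0],[[0,0,0],0]])

```text
time_s: 11.05
position: [0.4985, 0.0169, 0.1022]
tcp_rot: [1.0, 0.013, -0.0, -0.007]
contact_force: [-0.2, 0.6, 0.6]
width: 0.0001
gripper_force: 0.0
```

Emit:
arm_command(increments=[[[0,0,0.2],0],[[0,0,0.2],0],[[0,0,0.2],0],[[0,0,0],0]])

```text
time_s: 11.45
position: [0.4982, 0.0168, 0.0959]
tcp_rot: [1.0, 0.013, -0.0, -0.007]
contact_force: [-0.3, -0.8, -0.6]
width: 0.0001
gripper_force: 0.0
```

Emit:
arm_command(increments=[[[0,0,0.2],0],[[0,0,0.2],0],[[0,0,0.2],0],[[0,0,0.15],0],[[0,0,0],0]])

```text
time_s: 11.95
position: [0.4984, 0.0169, 0.0884]
tcp_rot: [1.0, 0.013, -0.0, -0.007]
contact_force: [-1.0, -0.6, 2.8]
width: -0.0
gripper_force: 1.7
```

Emit:
arm_command(increments=[[[0,0,0.1],0],[[0,0,0.1],0],[[0,0,0],0]])

```text
time_s: 12.25
position: [0.4984, 0.0169, 0.0865]
tcp_rot: [1.0, 0.013, 0.0, -0.007]
contact_force: [-0.5, -0.8, 4.4]
width: 0.0003
gripper_force: 2.3
```

Emit:
arm_command(increments=[[[0,0,0.05],0],[[0,0,0],0]])

```text
time_s: 12.45
position: [0.4984, 0.0169, 0.0861]
tcp_rot: [1.0, 0.013, -0.0, -0.007]
contact_force: [-0.8, -0.8, 4.7]
width: 0.0002
gripper_force: 2.5
```

Emit:
arm_command(increments=[[[0,0,0.05],0],[[0,0,0],0]])

```text
time_s: 12.65
position: [0.4985, 0.0169, 0.086]
tcp_rot: [1.0, 0.013, 0.0, -0.007]
contact_force: [-1.7, -1.1, 9.6]
width: -0.0002
gripper_force: 4.8
```

Emit:
arm_command(increments=[[[0,0,0.03],0],[[0,0,0],0]])

```text
time_s: 12.85
position: [0.4985, 0.0169, 0.0859]
tcp_rot: [1.0, 0.013, 0.0, -0.007]
contact_force: [-3.9, -0.6, 12.4]
width: -0.0
gripper_force: 6.3
```

The key is at its stop (0.086 m, with the force rising past the spring's 5 N). I lift clear.

Emit:
arm_command(increments=[[[0,0,-0.5],0],[[0,0,-0.5],0],[[0,0,-3],0],[[0,0,-4],0],[[0,0,-4],0],[[0,0,0],0],[[0,0,0],0],[[0,0,0],0]])

```text
time_s: 13.65
position: [0.4976, 0.0153, 0.2041]
tcp_rot: [1.0, 0.013, -0.001, -0.007]
contact_force: [-0.6, 0.1, -0.7]
width: 0.0
gripper_force: 0.0
```

```bash
python3 - <<'E'
from h import *
s=get_obs();print(s['time_s'],s['position'],s['contact_force'])
im=capture("wrist");im2=capture("scene")
cv2.imwrite('pics/w4.png',np.hstack([cv2.resize(im,(400,300)),cv2.resize(im2[120:300,180:420],(400,300))]))
E
```

```text
13.65 [0.49763288 0.01534491 0.20413519] [-0.59596975  0.05663323 -0.68653866]
```

View pics/w4.png

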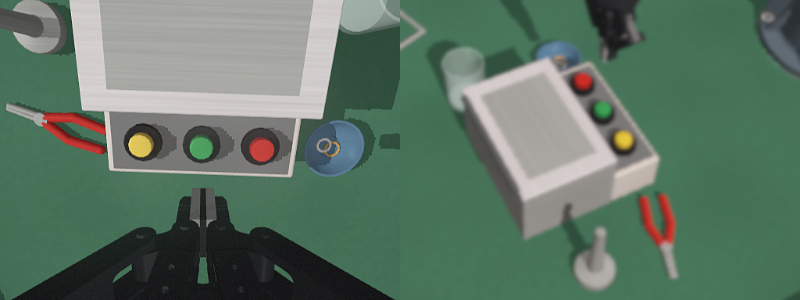

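The lid is shut, the green key at (201,147) is back up, and the bystanders haven't moved.

```bash
python3 -c "
from workcell import hand_in
print(hand_in())"
```

```text
the job is handed in; nothing more can be done
None
```

I shut the lid fully, then pressed the green start key to its stop and let it spring back up; no other keys or objects were touched, and I handed the job in at about 14 s of the 32 s limit.

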